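# Ready the curing cabinet

## Robot

A 7-joint arm with a two-finger parallel gripper is mounted at the origin on the work surface. World frame = base frame: x ahead of the robot, y to its left, z up, the work surface at z = 0. Lengths are in m, angles in rad, forces in N, time in s.
With the tool pointing down it reaches from about 0.425 to 1.025 m from the base axis. Payload 3.6 kg.
Tool frame: the origin (TCP) lies midway between the tips of the shut fingers; the grasp point (between the pads) lies 19 mm behind it (manip.hold_point_z is the distance from the TCP to the grasp point, in m); z points along the fingers, y is the line along which they close (so a half turn about z gives the same grasp; the last joint's range is limited). The gripper opens to 85 mm and grips with 20 to 120 N. Pads are 22 mm wide; open, the fingers measure 114 mm over their backs; the gripper's body (76 mm by 85 mm) begins 54 mm behind the grasp point. The pads swing forward as they close: fully open they stand 13 mm farther back than shut.
Start: joints at [-1.282, 0.591, 0.048, 1.609, -0.033, 0.943, -0.034], TCP at [0.271, 0.673, 0.208] pointing down, gripper open.
Joint ranges: [-2.69, 2.69], [-0.47, 2.24], [-1.27, 1.36], [0.19, 2.51], [-1.53, 4.68], [0.08, 2.07], [-3.09, 3.09]. Speed limits (rad/s): [2.57, 2.57, 3.14, 3.14, 3.14, 3.14, 3.14].

## Interface

Orientations are given as a unit quaternion [x, y, z, w].
In Python, from plant import manip, cams gives the robot as it stands. The module is installed in compiled form; this text tells all that it offers.
- The arm moves only by the tool send_rows, never from a script. Its argument "plan" is a list of rows, each an object of numbers: "grip": the opening, from 0 (shut) to 1 (fully open); "tx", "ty", "tz": the shift along the world's x, y, z in cm; "rx", "ry", "rz": the turn, a rotation vector about the world's x, y, z in rad. In form: [{"grip": .., "tx": .., "ty": .., "tz": .., "rx": .., "ry": .., "rz": ..}, ...]. A call has 1 to 10 rows; each row shifts and turns the commanded pose from where the row before left it; what a row does not reach is not made up. A row lasts 1/8 s, in which the tool goes at most 62.5 mm and 10.7 degrees, less where a joint would pass 70% of its speed; a pose out of reach is approached as far as the arm can. A call with a gripper value outside its range is refused whole. The fingers move at their own pace and stop on an object; the grip force is fixed at half the most. Time passes only in rows, so rows that do not move let the fingers close. It gives the time, the measured TCP pose, the force, the opening and the grip force at its end, in the units of the state.
- manip.state(): the state, without advancing time (a new reading comes with each control period).
- cams.read_camera(name): name is "side" or "top" or "wrist"; returns the picture (400x640x3 uint8, blue, green, red); there is no depth.
- cams.camera_model(name): a dict with "K" (3x3 intrinsics, pixels), "dist_coeffs" ([k1, k2, p1, p2, k3] as OpenCV has them; the pictures are not rectified), "rvec" (rotation vector, rad) and "tvec" (3), from world to camera coordinates, as OpenCV has them. Camera axes: x right, y down, z forward; pixel columns grow to the right and rows downward; lengths in m; the calibration is good to about 2 mm. A picture is of the moment at which its call begins: read the wrist's pose just before it. camera_model takes no time and is no camera call; for the wrist camera it gives the pose at the moment of the call.
- manip.job_done(): hands the job in; it is judged then, once.
The state is a dict: "clock": time; "joint_pos": joint angles; "dq": joint speeds; "joint_torque": joint torques, N m; "tcp_pos": TCP position; "orientation": TCP orientation; "wrist_force": force on the tool from outside, world axes, zero at the start; "ft_torque": the same for the moment, N m; "grip_width": finger opening in m; "grip_force": force on a finger pad.
Only numpy, scipy, OpenCV 4.12 (cv2) and the standard library are available. Lean on these libraries where they do the work, as an engineer would, in place of code of your own. Each camera call takes 0.05 s, during which the arm holds its last target. There are 200 camera calls.

## Task

Get the curing cabinet ready for the next casting. On each of the two control strips, slide the black grip along its track until its middle is level with the steel marker clip on that strip, and stand the steel flask that blocks the cabinet door upright in the middle of the round rubber mat and let go of it. Only then swing the cabinet door wide open by its handle (70 degrees or more) and leave it open, without shifting the clips and without pushing or knocking over the other things on the bench.

Things in the scene. Friction and masses are not known exactly. Their poses are not given: they have to be found in the camera images.
- lamp_strip: white control strip fixed to the bench, 190 long (its y axis), 70 wide (x), 16 tall; origin under its centre. Track along its middle line (x = 0), 120 mm of travel. The two strips look alike apart from the grips and may lie in either place, roughly pointing away from the robot
- lamp (a joint): position of that strip's slider grip in m, 0 to 0.12, growing towards +y of the strip (grip centre at strip y = value - 0.06); it stays where it is left, moves with 1.5 N of friction; starts below its clip's value by 30 to 115 mm
- lamp_top (a point): centre of the top of the lamp slider grip (a rectangular black block, 30 across the track, 20 along it, 45 tall, foot at 17 mm over the bench, this point 62 mm over the bench); a white line across the top marks its middle
- lamp_mark (a point): top of the steel marker clip on the lamp strip: 8 mm along the track, a fin 12 mm wide standing 14 mm above the strip's face, this point 28 mm to the strip's +x side of the track's middle line and 31 mm over the bench. The grip is set when its middle has the same strip y as this point. Clamped (over 20 N to shift) and must not be moved
- fan_strip: white control strip fixed to the bench, 190 long (its y axis), 70 wide (x), 16 tall; origin under its centre. Track along its middle line (x = 0), 120 mm of travel. The two strips look alike apart from the grips and may lie in either place, roughly pointing away from the robot
- fan (a joint): position of that strip's slider grip in m, 0 to 0.12, growing towards +y of the strip (grip centre at strip y = value - 0.06); it stays where it is left, moves with 1.5 N of friction; starts above its clip's value by 30 to 115 mm
- fan_top (a point): centre of the top of the fan slider grip (an upright black round pin, diameter 24, 45 tall, foot at 17 mm over the bench, this point 62 mm over the bench); a white line across the top marks its middle
- fan_mark (a point): top of the steel marker clip on the fan strip: 8 mm along the track, a fin 12 mm wide standing 14 mm above the strip's face, this point 28 mm to the strip's +x side of the track's middle line and 31 mm over the bench. The grip is set when its middle has the same strip y as this point. Clamped (over 20 N to shift) and must not be moved
- flask: round steel casting flask standing upright on the bench in front of the cabinet door, in its swing: body 56 diameter, 90 tall, with a foot 62 diameter and 10 tall; about 0.4 kg; origin at the centre of its underside
- mat: round black rubber mat fixed on the bench, 110 diameter, 4 thick; origin at the centre of its underside
- cabinet: white curing cabinet fixed to the bench, 200 deep (its x), 240 wide (y), 200 tall; origin under its centre; front faces its -x (towards the robot)
- door (a joint): opening angle of the cabinet's door in rad, 0 shut, up to 1.9; it starts slightly ajar (0 to 0.1). The door covers the whole front (234 wide, 190 tall, 15 thick); it turns anticlockwise seen from above about an upright hinge at the cabinet's -y edge. It swings freely with little friction and stays where it is left
- door_hinge (a point): point on the door's hinge axis (upright), at half the door's height
- door_handle (a point): middle of the door's handle: an upright round steel bar 11 thick, 100 long, 35 mm in front of the door's face (clear gap 29 mm), near the door's free edge; this point is 130 mm over the bench, so the bar's top end is 180 mm over the bench
- amber_bottle: bystander: small brown glass bottle standing between the two strips, diameter 34, 95 tall; origin at the centre of its underside
- tall_bottle: bystander: white plastic bottle with a cap, diameter 60, 165 tall, standing left of the cabinet, far side; origin at the centre of its underside
- jar: bystander: low jar, diameter 56, 60 tall, standing on top of the cabinet; origin at the centre of its underside
- spatula: bystander: spatula, 180 long, lying flat near the robot; origin at the centre of its underside; lying along its x axis
- brush: bystander: brush, 170 long, lying flat near the robot; origin at the centre of its underside; lying along its x axis
- beaker: bystander: white ceramic beaker, diameter 70, 80 tall, beyond the far ends of the strips; origin at the centre of its underside
Mind the look-alikes: they are no part of the job. What is shaped like the lamp_strip but blue or yellow is not meant.

How it is judged:
On the way, in this order (a step that is already met when the one before it is completed fails the run):
1. both sliders are level with their clips (within 5 mm) and the flask stands released and upright on the mat, in either order, before the door is opened (y of lamp_mark in the frame of lamp_top between -0.005 and 0.005 m and y of fan_mark in the frame of fan_top between -0.005 and 0.005 m and horizontal distance between flask and mat below 0.03 m and height (world z) of flask below 0.008 m and angle between flask's own z axis and vertical below 0.1 rad and linear speed of flask below 0.02 m/s and contact force between flask and the fingers below 0.1 N), for 0.2 s.
2. the door is swung wide open, more than 65 degrees (value of joint door above 1.13 rad), for 0.2 s.
At the end, for the whole second after the job is handed in: Both slider grips are within 5 mm (along the track) of their own marker clips; the flask stands upright, at rest and released on the mat, its centre within 30 mm of the mat's centre; the door is at rest, open by more than 65 degrees (1.13 rad) (all of step 1 and value of joint door above 1.13 rad and velocity of joint door between -0.05 and 0.05 rad/s); the robot touches nothing.
It fails at once if a marker clip is shifted by more than 4 mm (distance of any of lamp_mark, fan_mark from where it was at the start of the episode above 0.004 m).
It fails at once if the flask is tipped over (more than 35 degrees) (angle between flask's own z axis and vertical above 0.6 rad).
It fails at once if a bystander is pushed more than 30 mm or a bottle, jar or beaker is tipped over (distance of any of amber_bottle, tall_bottle, jar, spatula, brush, beaker from where it was at the start of the episode above 0.03 m or angle between any of amber_bottle, tall_bottle, jar, beaker's own z axis and vertical above 0.6 rad).
It also fails if it takes over 69 s, if anything falls off the work surface, if the arm or the gripper's body presses on something with over 40 N, if the wrist force passes 120 N, or if a joint passes its speed limit or range.

## Working session

There is one attempt and no reset: what is moved stays moved. The work goes in short steps, Python scripts to look and compute and a tool call to move; the robot and the scene stay as the last step left them, time stands still between calls to the robot, and variables do not carry over. Pictures are saved under pics/ and viewed, at most 10 in all, crops included, and the job is handed in when it is done.

Besides the shell and the picture viewer there is one more tool, called as a command line: name --argument value ..., lists and objects as JSON in quotes. send_rows: Moves the arm, as the interface text tells. Its arguments: {"type":"object","properties":{"plan":{"type":"array","items":{"type":"object","properties":{"grip":{"type":"number"},"tx":{"type":"number"},"ty":{"type":"number"},"tz":{"type":"number"},"rx":{"type":"number"},"ry":{"type":"number"},"rz":{"type":"number"}}}}},"required":["plan"]}

```bash
mkdir -p pics
cat > h.py <<'E'
import numpy as np, cv2
from plant import manip, cams
def ray(m,uv):
    K=np.array(m["K"],float);d=np.array(m["dist_coeffs"],float)
    R=cv2.Rodrigues(np.array(m["rvec"],float))[0];t=np.array(m["tvec"],float).reshape(3)
    n=cv2.undistortPoints(np.array(uv,float).reshape(-1,1,2),K,d).reshape(-1,2)
    return -R.T@t, np.c_[n,np.ones(len(n))]@R
def onz(m,uv,z):
    c,D=ray(m,uv); return c+D*((z-c[2])/D[:,2])[:,None]
def proj(m,P):
    return cv2.projectPoints(np.array(P,float).reshape(-1,1,3),np.array(m["rvec"],float),np.array(m["tvec"],float),np.array(m["K"],float),np.array(m["dist_coeffs"],float))[0].reshape(-1,2)
E
python3 - <<'E'
from h import *
for n in("top","side"):
    im=cams.read_camera(n);cv2.imwrite(f"pics/{n}0.png",im);m=cams.camera_model(n)
    print(n,ray(m,[[320,200]]))
print(manip.state()["clock"],manip.hold_point_z)
E
```

```text
top (array([0.42875436, 0.0058866 , 1.27206788]), array([[ 0.06152786, -0.0127362 , -0.99810237]]))
side (array([0.42228498, 0.69363542, 0.90198974]), array([[ 0.08680372, -0.65699255, -0.74914419]]))
0.1 0.0187
```

View pics/top0.png

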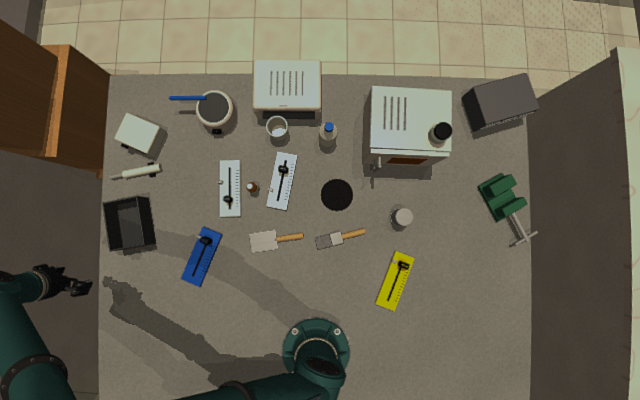

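View pics/side0.png

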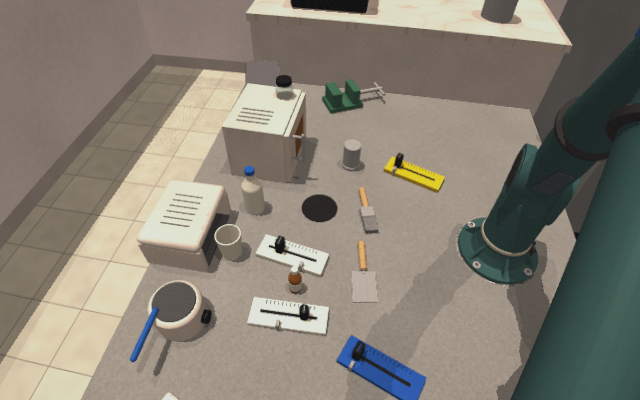

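The top view shows white strips at (230,188) and (282,181), the mat at (337,194), the flask at (402,217), and the cabinet at (411,118) with its handle near (376,172). The blue strip (202,257) and yellow strip (396,280) are look-alikes, as only white strips are meant. The side view agrees: white strips at (292,254) and (289,315). I'll enlarge both to confirm.

Run:
```python
from h import *
t=cv2.imread("pics/top0.png");s=cv2.imread("pics/side0.png")
a=cv2.resize(t[148:223,212:302],(360,300),interpolation=cv2.INTER_CUBIC) #x4
b=cv2.resize(s[225:340,240:340],(360,414),interpolation=cv2.INTER_CUBIC) #x3.6
c=cv2.resize(t[140:235,360:460],(400,380),interpolation=cv2.INTER_CUBIC) #x4
o=np.zeros((600,800,3),np.uint8)
o[:300,:360]=a;o[:380,400:800]=c
b=cv2.resize(s[225:340,240:340],(290,290*115//100)); o[:300,:360]=a; 
b=cv2.resize(s[225:340,240:340],(258,297),interpolation=cv2.INTER_CUBIC); o[302:599,:258]=b
d=cv2.resize(s[85:185,265:385],(258,215),interpolation=cv2.INTER_CUBIC);o[384:599,400:658]=d
cv2.imwrite("pics/crop1.png",o)
```

```text
(no output)
```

View pics/crop1.png

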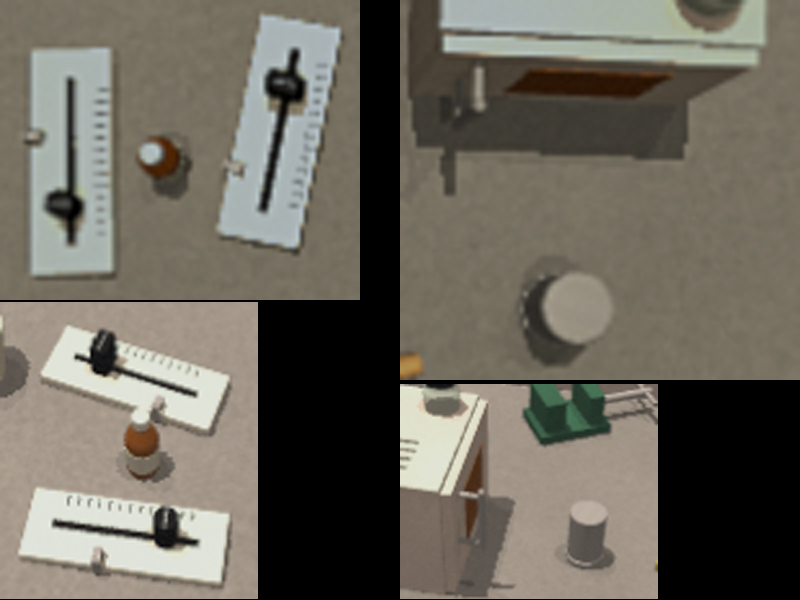

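Run:
```python
from h import *
np.set_printoptions(precision=4,suppress=True)
t=cv2.imread("pics/top0.png");m=cams.camera_model("top");ms=cams.camera_model("side")
hsv=cv2.cvtColor(t,cv2.COLOR_BGR2HSV)
w=((hsv[...,2]>170)&(hsv[...,1]<60)).astype(np.uint8)*255
cs=cv2.findContours(cv2.morphologyEx(w,cv2.MORPH_CLOSE,np.ones((5,5))),0,2)[0]
for c in cs:
    if cv2.contourArea(c)>150:
        P=onz(m,c,.016)[:,:2].astype(np.float32);r=cv2.minAreaRect(P);print("white",c.mean((0,1)),r)
d=(hsv[...,2]<45).astype(np.uint8)*255
for c in cv2.findContours(d,0,2)[0]:
    x,y=c.mean((0,1))
    if abs(x-337)<25 and abs(y-194)<20 and cv2.contourArea(c)>300: print("mat",cv2.minEnclosingCircle(onz(m,c,.004)[:,:2].astype(np.float32)))
for n,uv,z in [("gripL",(228.2,198.8),.062),("clipL",(220.5,182),.031),("gripR",(283.3,168.5),.062),("clipR",(270.8,190),.031),("flask",(404.5,217),.09),("handletop",(379.5,157.5),.18),("amber",(249.5,186.5),.095)]:
    print(n,onz(m,[uv],z)[0])
for n,uv,z in [("handletop side",(303.6,135.2),.18),("handlebot side",(303.6,159),.08),("flask side",(265+188/2.15,85+128/2.15),.09)]:
    print(n,onz(ms,[uv],z)[0])
```

```text
white [228.5    187.3125] ((0.5457690358161926, 0.29440996050834656), (0.18545491993427277, 0.06418877840042114), 1.6415650844573975)
white [281.4576 181.2881] ((0.5718352198600769, 0.12002429366111755), (0.06723852455615997, 0.1866639107465744), 79.54242706298828)
white [135.8454 132.4845] ((0.734673261642456, 0.6271354556083679), (0.12771615386009216, 0.09801741689443588), 66.86260223388672)
white [424.6167 125.6333] ((0.7811180353164673, -0.3222585916519165), (0.2780674397945404, 0.2355331927537918), 87.53948974609375)
white [629.7125 205.825 ] ((0.4414554834365845, -1.1854678392410278), (0.1015731617808342, 1.319010853767395), 89.5028076171875)
white [338.0731  48.7193] ((0.9954633116722107, -0.061556488275527954), (0.339686781167984, 0.8876037001609802), 0.5934673547744751)
mat ((0.5264155864715576, -0.06553839892148972), 0.0536663681268692)
gripL [0.5045 0.2869 0.062 ]
clipL [0.5622 0.3214 0.031 ]
gripR [0.6046 0.1102 0.062 ]
clipR [0.537  0.1531 0.031 ]
flask [ 0.4501 -0.2768  0.09  ]
handletop [ 0.6231 -0.1825  0.18  ]
amber [0.5418 0.2128 0.095 ]
handletop side [ 0.5927 -0.1824  0.18  ]
handlebot side [ 0.5948 -0.188   0.08  ]
flask side [ 0.45  -0.273  0.09 ]
```

Run:
```python
from h import *
from scipy.spatial.transform import Rotation as R
np.set_printoptions(precision=4,suppress=True)
s=manip.state();q=s["orientation"];print(q,s["tcp_pos"]);print(R.from_quat(q).as_matrix(),s["grip_width"])
m=cams.camera_model("wrist");c,D=ray(m,[[320,200]]);print(c-s["tcp_pos"],D)
```

```text
[ 0.1902  0.9817 -0.001  -0.0001] [0.2705 0.6718 0.2071]
[[-0.9277  0.3734 -0.0006]
 [ 0.3734  0.9277 -0.0019]
 [-0.0001 -0.002  -1.    ]] 0.08573665792283565
[-0.0721  0.0293  0.1661] [[ 0.2674 -0.1023 -0.9583]]
```

send_rows --plan '[{"grip": 1,"tx": 2.6,"ty": -4.2,"tz": 0,"rz": -0.13},{"grip": 1,"tx": 2.6,"ty": -4.2,"tz": 0,"rz": -0.13},{"grip": 1,"tx": 2.6,"ty": -4.2,"tz": 0,"rz": -0.13},{"grip": 1,"tx": 2.6,"ty": -4.2,"tz": -0.5,"rz": -0.13},{"grip": 1,"tx": 2.6,"ty": -4.2,"tz": -0.8,"rz": -0.13},{"grip": 1,"tx": 2.6,"ty": -4.2,"tz": -0.8,"rz": -0.13},{"grip": 1,"tx": 2.6,"ty": -4.2,"tz": -0.8,"rz": -0.13},{"grip": 1,"tx": 2.6,"ty": -4.2,"tz": -0.8,"rz": -0.13},{"grip": 1,"tx": 2.6,"ty": -4.6,"tz": -0.8,"rz": -0.12},{"grip": 1}]'

```text
schema error: expected keys grip, tx, ty, tz, rx, ry, rz
```

Run:
```python
from h import *
np.set_printoptions(precision=4,suppress=True)
s=manip.state();print(s["tcp_pos"],s["orientation"],s["clock"])
m=cams.camera_model("wrist");im=cams.read_camera("wrist");cv2.imwrite("pics/w1.png",im)
np.save("w1.npy",m,allow_pickle=True)
```

```text
[0.2705 0.6718 0.2071] [ 0.1902  0.9817 -0.001  -0.0001] 0.1
```

View pics/w1.png

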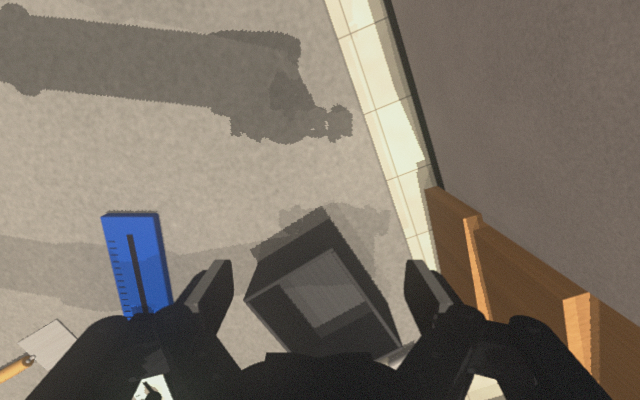

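The move was refused because every key is needed. The picture shows only the start pose: blue strip at (140,260), tray at (325,290), fingers at (205,300) and (430,300). Objects should sit above the fingers in the image.

send_rows --plan '[{"grip": 1,"tx": 2.7,"ty": -4.8,"tz": 0,"rx": 0,"ry": 0,"rz": -0.13},{"grip": 1,"tx": 2.7,"ty": -4.8,"tz": 0,"rx": 0,"ry": 0,"rz": -0.13},{"grip": 1,"tx": 2.7,"ty": -4.8,"tz": 0,"rx": 0,"ry": 0,"rz": -0.13},{"grip": 1,"tx": 2.7,"ty": -4.8,"tz": 0,"rx": 0,"ry": 0,"rz": -0.13},{"grip": 1,"tx": 2.7,"ty": -4.8,"tz": -0.5,"rx": 0,"ry": 0,"rz": -0.13},{"grip": 1,"tx": 2.7,"ty": -4.8,"tz": -0.5,"rx": 0,"ry": 0,"rz": -0.13},{"grip": 1,"tx": 2.7,"ty": -4.8,"tz": -0.5,"rx": 0,"ry": 0,"rz": -0.13},{"grip": 1,"tx": 2.7,"ty": -4.8,"tz": -0.5,"rx": 0,"ry": 0,"rz": -0.13},{"grip": 1,"tx": 2.7,"ty": -4.8,"tz": -0.5,"rx": 0,"ry": 0,"rz": -0.12},{"grip": 1,"tx": 0,"ty": 0,"tz": 0,"rx": 0,"ry": 0,"rz": 0}]'

```text
clock: 1.4
tcp_pos: [0.516, 0.2344, 0.183]
orientation: [0.701, 0.713, -0.001, 0.002]
wrist_force: [-0.6, 0.5, -0.8]
grip_width: 0.0857
grip_force: 0.0
```

Run:
```python
from h import *
import pickle
np.set_printoptions(precision=4,suppress=True)
s=manip.state();print(s["tcp_pos"],s["orientation"],s["clock"])
m=cams.camera_model("wrist");im=cams.read_camera("wrist");cv2.imwrite("pics/w2.png",im)
pickle.dump(m,open("w2.pkl","wb"))
```

```text
[0.516  0.2344 0.183 ] [ 0.7007  0.7135 -0.0008  0.0015] 1.4
```

View pics/w2.png

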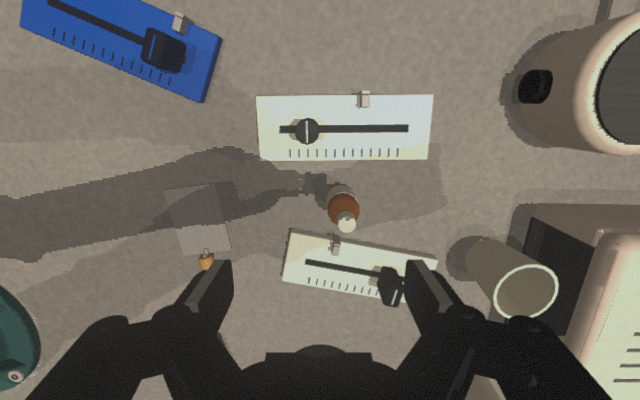

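The left strip carries the round fan pin, white line at (307,131) and clip at (363,97). The right strip carries the rectangular lamp grip at (391,286) and clip at (336,243). The amber bottle is at (345,210).

Run:
```python
from h import *
import pickle
np.set_printoptions(precision=4,suppress=True)
m=pickle.load(open("w2.pkl","rb"));im=cv2.imread("pics/w2.png")
for n,uv,z in [("fan",(307,131),.062),("clipL",(363.5,94),.031),("trk",(281,129),.016),("trk",(408,128),.016),("lamp",(391,285),.062),("clipR",(336,239),.031),("trkR",(306,262),.016),("trkR",(380,272),.016),("cornR",(291,230),.016),("cornR",(437,258),.016),("cL",(257,96),.016),("cL",(433,95),.016)]:
    print(n,onz(m,[uv],z)[0])
o=np.zeros((560,800,3),np.uint8)
o[:280,:]=cv2.resize(im[80:150,250:450],(800,280),interpolation=cv2.INTER_CUBIC)
o[280:,:]=cv2.resize(im[230:310,280:440],(560,280),interpolation=cv2.INTER_CUBIC)[:, :].copy() if 0 else cv2.resize(im[230:300,270:470],(800,280),interpolation=cv2.INTER_CUBIC)
cv2.imwrite("pics/crop2.png",o)
```

```text
fan [0.5044 0.2938 0.062 ]
clipL [0.5599 0.3292 0.031 ]
trk [0.4744 0.2924 0.016 ]
trk [0.613  0.2962 0.016 ]
lamp [0.5994 0.1285 0.062 ]
clipR [0.5381 0.1695 0.031 ]
trkR [0.5027 0.1304 0.016 ]
trkR [0.5971 0.1179 0.016 ]
cornR [0.4842 0.1736 0.016 ]
cornR [0.6672 0.139  0.016 ]
cL [0.4496 0.3259 0.016 ]
cL [0.6358 0.3306 0.016 ]
```

View pics/crop2.png

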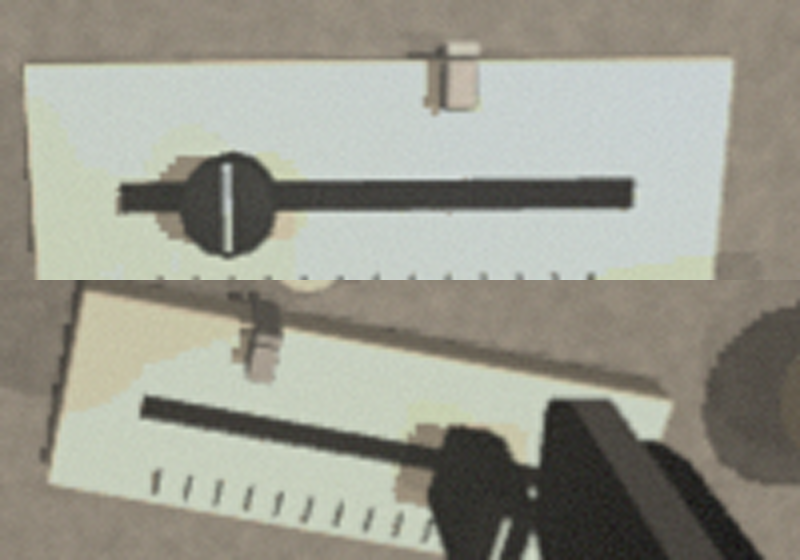

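Run:
```python
from h import *
import pickle
np.set_printoptions(precision=4,suppress=True)
m=pickle.load(open("w2.pkl","rb"))
f=onz(m,[(306.8,131.8)],.062)[0];c=onz(m,[(365.4,100)],.031)[0];print(f,c)
d=np.array([.1862,.0047,0]);d/=np.linalg.norm(d);n=np.array([-d[1],d[0],0]);print("L delta",(c-f)@d,(c-f)@n,d)
c=onz(m,[(270+264/4,230+(350-280)/4)],.031)[0];print("clipR",c)
d=np.array([.183,-.0346,0]);d/=np.linalg.norm(d);n=np.array([-d[1],d[0],0])
e=onz(m,[(306,262)],.016)[0];print("track end",e,(c-e)@n,"target lamp at",c-.028*n,d)
```

```text
[0.5042 0.2931 0.062 ] [0.5622 0.3235 0.031 ]
L delta 0.05880612253290425 0.02899605192950888 [0.9997 0.0252 0.    ]
clipR [0.5386 0.1585 0.031 ]
track end [0.5027 0.1304 0.016 ] 0.03424697257850658 target lamp at [0.5334 0.131  0.031 ] [ 0.9826 -0.1858  0.    ]
```

send_rows --plan '[{"grip": 1,"tx": -1.2,"ty": 5.9,"tz": 0,"rx": 0,"ry": 0,"rz": 0},{"grip": 1,"tx": 0,"ty": 0,"tz": -5,"rx": 0,"ry": 0,"rz": 0},{"grip": 1,"tx": 0,"ty": 0,"tz": -5,"rx": 0,"ry": 0,"rz": 0.007},{"grip": 1,"tx": 0,"ty": 0,"tz": -4.4,"rx": 0,"ry": 0,"rz": 0},{"grip": 0.1,"tx": 0,"ty": 0,"tz": 0,"rx": 0,"ry": 0,"rz": 0},{"grip": 0.1,"tx": 0,"ty": 0,"tz": 0,"rx": 0,"ry": 0,"rz": 0},{"grip": 0.1,"tx": 0,"ty": 0,"tz": 0,"rx": 0,"ry": 0,"rz": 0},{"grip": 0.1,"tx": 0,"ty": 0,"tz": 0,"rx": 0,"ry": 0,"rz": 0}]'

```text
clock: 2.45
tcp_pos: [0.5028, 0.3003, 0.0408]
orientation: [0.695, 0.719, 0.001, 0.0]
wrist_force: [-1.0, -0.1, -0.8]
grip_width: 0.0124
grip_force: 0.0
```

Run:
```python
from h import *
import pickle
s=manip.state();print(s["tcp_pos"],s["orientation"],s["grip_width"])
m=cams.camera_model("wrist");im=cams.read_camera("wrist");t=cams.read_camera("side")
o=np.zeros((560,700,3),np.uint8);o[:400,:640]=im;o[400:560,:320]=cv2.resize(t[265:345,220:380],(320,160));o[400:560,320:640]=cv2.resize(cams.read_camera("top")[150:230,200:360],(320,160))
cv2.imwrite("pics/w3.png",o);print(manip.state()["grip_width"],proj(m,[[.5,.293,.062]]))
```

```text
[0.50275075 0.30025324 0.040755  ] [6.94550308e-01 7.19442547e-01 1.49042030e-03 2.65384922e-04] 0.01238340435396242
0.00890354736078406 [[312.91430056 272.15765275]]
```

View pics/w3.png

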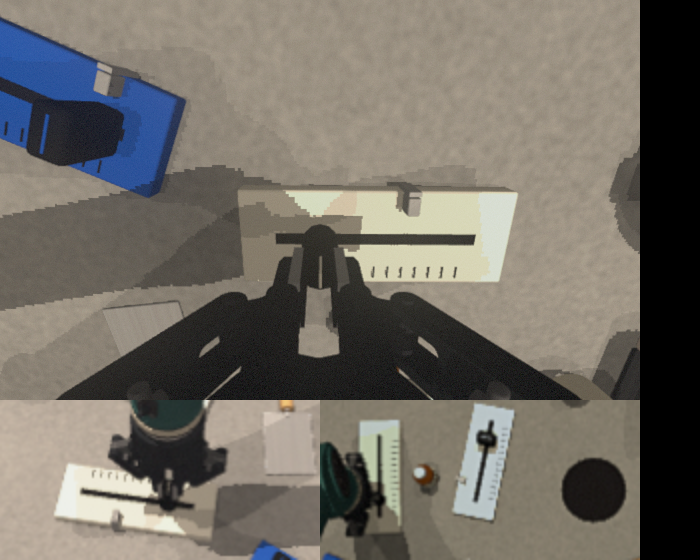

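The picture shows the fingers around the pin, foot at (320,240) and white line near (320,265), with the clip at (408,200). I'll let the grip settle.

send_rows --plan '[{"grip": 0,"tx": 0,"ty": 0,"tz": 0,"rx": 0,"ry": 0,"rz": 0},{"grip": 0,"tx": 0,"ty": 0,"tz": 0,"rx": 0,"ry": 0,"rz": 0}]'

```text
clock: 2.85
tcp_pos: [0.5017, 0.2995, 0.0391]
orientation: [0.695, 0.719, -0.0, -0.0]
wrist_force: [0.1, 0.5, -1.2]
grip_width: 0.0003
grip_force: 0.0
```

send_rows --plan '[{"grip": 1,"tx": 0,"ty": 0,"tz": 0,"rx": 0,"ry": 0,"rz": 0},{"grip": 1,"tx": 0,"ty": 0,"tz": 0,"rx": 0,"ry": 0,"rz": 0},{"grip": 1,"tx": 0,"ty": 0,"tz": 0,"rx": 0,"ry": 0,"rz": 0},{"grip": 1,"tx": 0,"ty": 0,"tz": 5,"rx": 0,"ry": 0,"rz": 0},{"grip": 1,"tx": 1.5,"ty": -3,"tz": 5,"rx": 0,"ry": 0,"rz": 0},{"grip": 1,"tx": 1.5,"ty": -3,"tz": 3,"rx": 0,"ry": 0,"rz": 0},{"grip": 1,"tx": 0,"ty": 0,"tz": 0,"rx": 0,"ry": 0,"rz": 0},{"grip": 1,"tx": 0,"ty": 0,"tz": 0,"rx": 0,"ry": 0,"rz": 0}]'

```text
clock: 3.85
tcp_pos: [0.531, 0.2399, 0.1687]
orientation: [0.695, 0.719, -0.0, -0.001]
wrist_force: [0.0, 0.6, 0.0]
grip_width: 0.0855
grip_force: 0.0
```

```bash
cat >> h.py <<'E'
def shot(fn):
    import pickle
    s=manip.state();m=cams.camera_model("wrist");im=cams.read_camera("wrist");cv2.imwrite(f"pics/{fn}.png",im);pickle.dump(m,open(fn+".pkl","wb"))
    return s,m,im
def strips(m,im):
    """white strips: mask hull per strip; inside: dark blobs and clip"""
    h=cv2.cvtColor(im,cv2.COLOR_BGR2HSV);w=((h[...,2]>180)&(h[...,1]<70)).astype(np.uint8)*255
    w=cv2.morphologyEx(w,cv2.MORPH_CLOSE,np.ones((3,3)))
    for c in cv2.findContours(w,0,2)[0]:
        if cv2.contourArea(c)<3000: continue
        r=cv2.minAreaRect(onz(m,c,.016)[:,:2].astype(np.float32));print("strip",c.mean((0,1)).round(),np.round(r[0],4),np.round(r[1],4),round(r[2],1))
        hu=cv2.fillPoly(np.zeros_like(w),[cv2.convexHull(c)],255)
        k=cv2.morphologyEx(((h[...,2]<70)&(hu>0)).astype(np.uint8)*255,cv2.MORPH_OPEN,np.ones((11,11)))
        for b in cv2.findContours(k,0,2)[0]:
            (u,v),rad=cv2.minEnclosingCircle(b);print("  dark",round(u,1),round(v,1),round(rad,1),onz(m,[(u,v)],.062)[0].round(4))
E
python3 - <<'E'
from h import *
s,m,im=shot("w4");print(s["tcp_pos"],s["grip_width"]);strips(m,im)
E
```

```text
[0.53103925 0.23988505 0.16872241] 0.08549387948781453
strip [608. 328.] [0.9315 0.0359] [0.0797 0.2467] 21.2
strip [342. 280.] [0.5698 0.1197] [0.0688 0.1876] 79.6
  dark 375.0 295.0 16.2 [0.5956 0.1324 0.062 ]
strip [331. 131.] [0.5429 0.2961] [0.1885 0.0723] 1.6
```

Run:
```python
import cv2
im=cv2.imread("pics/w4.png");cv2.imwrite("pics/w4b.png",cv2.resize(im[70:330,220:500],None,fx=2.3,fy=2.3,interpolation=cv2.INTER_CUBIC))
```

```text
(no output)
```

View pics/w4b.png

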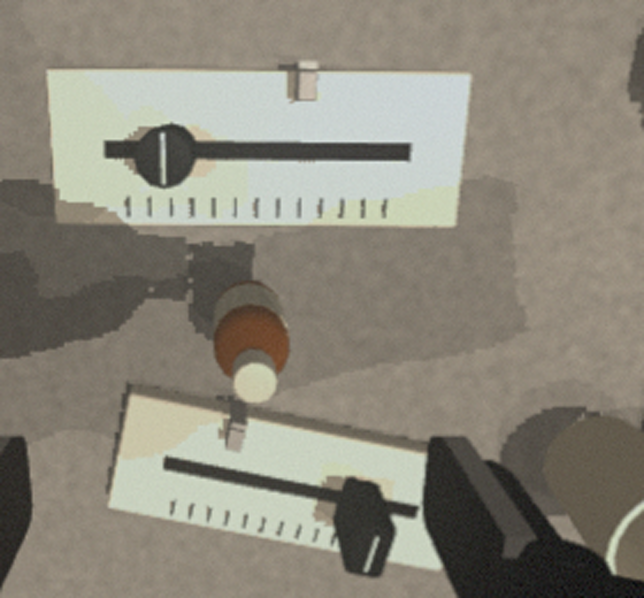

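The pin is undisturbed, white line at full-frame (290.9,138.7). The fan clip is at (351,105), the lamp clip at about (322,258), and the lamp line at about (382,310).

Run:
```python
from h import *
import pickle
np.set_printoptions(precision=4,suppress=True)
m=pickle.load(open("w4.pkl","rb"))
f=lambda u,v:(220+u/2.3,70+v/2.3)
for n,p,z in [("fan",(163,158),.062),("clipL",(304,83),.031),("lamp",(370,553),.062),("clipR",(235,432),.031),("tr0",(166,462),.016),("tr1",(418,511),.016),("amber",(256,382),.095),("L0",(105,149),.016),("L1",(410,152),.016)]: print(n,onz(m,[f(*p)],z)[0])
im=cv2.imread("pics/w4.png")
c,D=ray(m,[(320,200)]);print(c,D, manip.state()["tcp_pos"])
# fingertip pixels projected
print(proj(m,[manip.state()["tcp_pos"]]))
```

```text
fan [0.5042 0.2931 0.062 ]
clipL [0.5609 0.3237 0.031 ]
lamp [0.6039 0.1131 0.062 ]
clipR [0.5383 0.1585 0.031 ]
tr0 [0.503  0.1316 0.016 ]
tr1 [0.64   0.1065 0.016 ]
amber [0.5434 0.2135 0.095 ]
L0 [0.4736 0.2921 0.016 ]
L1 [0.6131 0.2959 0.016 ]
[0.5284 0.3175 0.3348] [[ 0.015  -0.285  -0.9586]] [0.5304 0.2404 0.1682]
[[317.3156 242.8377]]
```

send_rows --plan '[{"grip": 1,"tx": -2.6,"ty": 5.3,"tz": 0,"rx": 0,"ry": 0,"rz": 0},{"grip": 1,"tx": 0,"ty": 0,"tz": -5,"rx": 0,"ry": 0,"rz": 0},{"grip": 1,"tx": 0,"ty": 0,"tz": -5,"rx": 0,"ry": 0,"rz": 0},{"grip": 1,"tx": 0,"ty": 0,"tz": -4,"rx": 0,"ry": 0,"rz": 0},{"grip": 1,"tx": 0,"ty": 0,"tz": 0,"rx": 0,"ry": 0,"rz": 0},{"grip": 0.2,"tx": 0,"ty": 0,"tz": 0,"rx": 0,"ry": 0,"rz": 0},{"grip": 0.2,"tx": 0,"ty": 0,"tz": 0,"rx": 0,"ry": 0,"rz": 0},{"grip": 0.2,"tx": 0,"ty": 0,"tz": 0,"rx": 0,"ry": 0,"rz": 0},{"grip": 0.2,"tx": 0,"ty": 0,"tz": 0,"rx": 0,"ry": 0,"rz": 0},{"grip": 0.2,"tx": 0,"ty": 0,"tz": 0,"rx": 0,"ry": 0,"rz": 0}]'

```text
clock: 5.15
tcp_pos: [0.5064, 0.293, 0.0306]
orientation: [0.695, 0.719, 0.001, -0.0]
wrist_force: [-1.5, -0.7, 6.3]
grip_width: 0.0207
grip_force: 58.5
```

Run:
```python
from h import *
s,m,im=shot("w5");print(s["tcp_pos"],s["grip_width"],s["grip_force"],proj(m,[[.5042,.2931,.062],s["tcp_pos"]]))
```

```text
[0.5063728  0.29300787 0.03063129] 0.02068756291770655 58.46539378166199 [[314.15170772 269.72895188]
 [318.30295363 244.00055181]]
```

send_rows --plan '[{"grip": 0.2,"tx": 1.4,"ty": 0.04,"tz": 0,"rx": 0,"ry": 0,"rz": 0},{"grip": 0.2,"tx": 1.4,"ty": 0.04,"tz": 0,"rx": 0,"ry": 0,"rz": 0},{"grip": 0.2,"tx": 1.5,"ty": 0.04,"tz": 0,"rx": 0,"ry": 0,"rz": 0},{"grip": 0.2,"tx": 1.4,"ty": 0.03,"tz": 0,"rx": 0,"ry": 0,"rz": 0},{"grip": 0.2,"tx": 0,"ty": 0,"tz": 0,"rx": 0,"ry": 0,"rz": 0},{"grip": 0.2,"tx": 0,"ty": 0,"tz": 0,"rx": 0,"ry": 0,"rz": 0}]'

```text
clock: 5.95
tcp_pos: [0.5649, 0.2946, 0.0307]
orientation: [0.695, 0.719, 0.002, 0.001]
wrist_force: [1.5, -0.4, 5.6]
grip_width: 0.021
grip_force: 59.7
```

send_rows --plan '[{"grip": 1,"tx": 0,"ty": 0,"tz": 0,"rx": 0,"ry": 0,"rz": 0},{"grip": 1,"tx": 0,"ty": 0,"tz": 0,"rx": 0,"ry": 0,"rz": 0},{"grip": 1,"tx": 0,"ty": 0,"tz": 0,"rx": 0,"ry": 0,"rz": 0},{"grip": 1,"tx": 0,"ty": 0,"tz": 5,"rx": 0,"ry": 0,"rz": 0},{"grip": 1,"tx": 0,"ty": 0,"tz": 5,"rx": 0,"ry": 0,"rz": 0},{"grip": 1,"tx": 0,"ty": -4.5,"tz": 4,"rx": 0,"ry": 0,"rz": -0.05},{"grip": 1,"tx": 0,"ty": -5,"tz": 0,"rx": 0,"ry": 0,"rz": -0.05},{"grip": 1,"tx": 0,"ty": -5,"tz": 0,"rx": 0,"ry": 0,"rz": -0.06},{"grip": 1,"tx": 0,"ty": 0,"tz": 0,"rx": 0,"ry": 0,"rz": -0.05},{"grip": 1,"tx": 0,"ty": 0,"tz": 0,"rx": 0,"ry": 0,"rz": 0}]'

```text
clock: 7.2
tcp_pos: [0.5624, 0.1485, 0.169]
orientation: [0.766, 0.642, -0.0, -0.0]
wrist_force: [-0.1, 1.0, -1.0]
grip_width: 0.0855
grip_force: 0.0
```

Run:
```python
from h import *
s,m,im=shot("w6");print(s["tcp_pos"],s["orientation"])
P=proj(m,[[.57,.3,.04],[.57,.12,.04]]);print(P)
a=P[0].astype(int);b=P[1].astype(int)
def cr(c,r=(130,85)):
    x0=max(0,min(640-r[0]*2//1,c[0]-r[0]));y0=max(0,min(400-r[1],c[1]-r[1]//2));print("crop",x0,y0);return cv2.resize(im[y0:y0+r[1]+15,x0:x0+260],None,fx=3,fy=3,interpolation=cv2.INTER_CUBIC)
A=cr(a);B=cr(b);cv2.imwrite("pics/w6b.png",np.vstack([A[:299],B[:299]]))
```

```text
[0.56242327 0.14849485 0.16899219] [ 7.66376251e-01  6.42391909e-01 -2.28420227e-04 -1.58369861e-04]
[[296.97330541  24.8672113 ]
 [330.11605914 214.92213081]]
crop 166 0
crop 200 172
```

View pics/w6b.png

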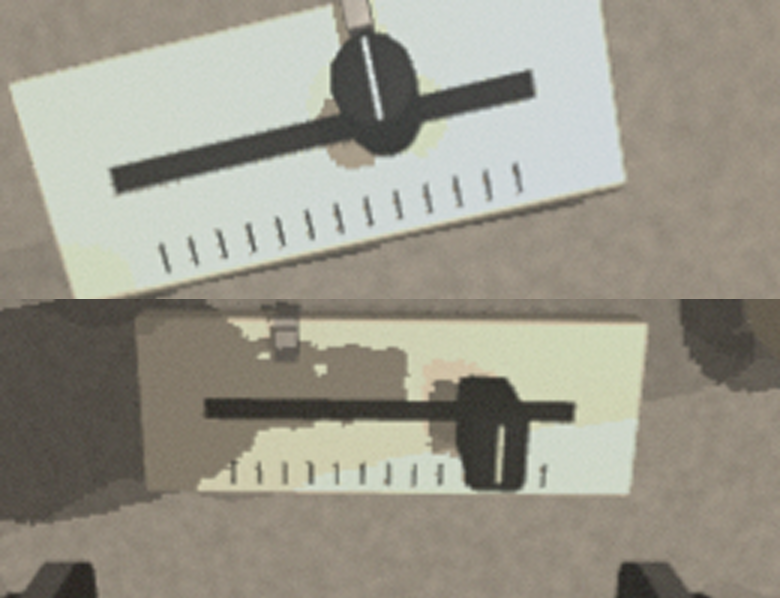

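Here the fan line sits at full-frame (290,26) beside its clip at (285,4). The lamp line is at (366.7,324) and its clip top at about (295.3,283).

Run:
```python
from h import *
import pickle
np.set_printoptions(precision=4,suppress=True)
m=pickle.load(open("w6.pkl","rb"))
A=lambda u,v:(166+u/3,v/3)
B=lambda u,v:(200+u/3,172+(v-299)/3)
g=lambda p,z:onz(m,[p],z)[0]
f=g(A(372,78),.062)
t0,t1=g(A(113,183),.016),g(A(533,83),.016);d=(t1-t0)/np.linalg.norm(t1-t0);n=np.array([-d[1],d[0],0]);print("L",f,t0,t1,np.linalg.norm(t1-t0),d)
for p,z in [((360,28),.017),((357,15),.024),((354,3),.031)]: c=g(A(*p),z);print(c,(c-f)@d,(c-f)@n)
l=g(B(500,457),.062)
t0,t1=g(B(205,409),.016),g(B(574,411),.016);d=(t1-t0)/np.linalg.norm(t1-t0);n=np.array([-d[1],d[0],0]);print("R",l,t0,t1,np.linalg.norm(t1-t0),d)
for p,z in [((286,333),.031),((286,358),.017)]: c=g(B(*p),z);print(c,(c-l)@d,(c-l)@n)
```

```text
L [0.5647 0.2946 0.062 ] [0.473  0.2915 0.016 ] [0.6129 0.296  0.016 ] 0.13999250895870738 [0.9995 0.0327 0.    ]
[0.5619 0.3203 0.017 ] -0.0019393356502154448 0.02580077136427595
[0.562  0.3218 0.024 ] -0.0017713727893303 0.027256833063716197
[0.5621 0.3228 0.031 ] -0.001660833379109766 0.028277755740529605
R [0.6044 0.1115 0.062 ] [0.5016 0.131  0.016 ] [0.6391 0.106  0.016 ] 0.13972579740430413 [ 0.9838 -0.179   0.    ]
[0.5395 0.1579 0.031 ] -0.07220398485393062 0.03409007939802855
[0.5359 0.1455 0.017 ] -0.07347954569455409 0.021256268167412173
```

send_rows --plan '[{"grip": 1,"tx": 4.2,"ty": -3.65,"tz": 0,"rx": 0,"ry": 0,"rz": 0},{"grip": 1,"tx": 0,"ty": 0,"tz": -5,"rx": 0,"ry": 0,"rz": 0},{"grip": 1,"tx": 0,"ty": 0,"tz": -5,"rx": 0,"ry": 0,"rz": 0},{"grip": 1,"tx": 0,"ty": 0,"tz": -4,"rx": 0,"ry": 0,"rz": 0},{"grip": 1,"tx": 0,"ty": 0,"tz": 0,"rx": 0,"ry": 0,"rz": 0},{"grip": 0.15,"tx": 0,"ty": 0,"tz": 0,"rx": 0,"ry": 0,"rz": 0},{"grip": 0.15,"tx": 0,"ty": 0,"tz": 0,"rx": 0,"ry": 0,"rz": 0},{"grip": 0.15,"tx": 0,"ty": 0,"tz": 0,"rx": 0,"ry": 0,"rz": 0},{"grip": 0.15,"tx": 0,"ty": 0,"tz": 0,"rx": 0,"ry": 0,"rz": 0},{"grip": 0.15,"tx": 0,"ty": 0,"tz": 0,"rx": 0,"ry": 0,"rz": 0}]'

```text
clock: 8.5
tcp_pos: [0.6055, 0.1128, 0.0305]
orientation: [0.766, 0.642, 0.001, 0.0]
wrist_force: [-1.1, 0.2, 5.9]
grip_width: 0.0182
grip_force: 58.9
```

send_rows --plan '[{"grip": 0.15,"tx": -1.4,"ty": 0.26,"tz": 0,"rx": 0,"ry": 0,"rz": 0},{"grip": 0.15,"tx": -1.4,"ty": 0.26,"tz": 0,"rx": 0,"ry": 0,"rz": 0},{"grip": 0.15,"tx": -1.4,"ty": 0.26,"tz": 0,"rx": 0,"ry": 0,"rz": 0},{"grip": 0.15,"tx": -1.4,"ty": 0.26,"tz": 0,"rx": 0,"ry": 0,"rz": 0},{"grip": 0.15,"tx": -1.5,"ty": 0.26,"tz": 0,"rx": 0,"ry": 0,"rz": 0},{"grip": 0.15,"tx": 0,"ty": 0,"tz": 0,"rx": 0,"ry": 0,"rz": 0},{"grip": 0.15,"tx": 0,"ty": 0,"tz": 0,"rx": 0,"ry": 0,"rz": 0},{"grip": 0.15,"tx": 0,"ty": 0,"tz": 0,"rx": 0,"ry": 0,"rz": 0}]'

```text
clock: 9.5
tcp_pos: [0.533, 0.1264, 0.0305]
orientation: [0.766, 0.643, 0.0, -0.001]
wrist_force: [-0.8, 0.3, 11.0]
grip_width: 0.0178
grip_force: 60.9
```

send_rows --plan '[{"grip": 1,"tx": 0,"ty": 0,"tz": 0,"rx": 0,"ry": 0,"rz": 0},{"grip": 1,"tx": 0,"ty": 0,"tz": 0,"rx": 0,"ry": 0,"rz": 0},{"grip": 1,"tx": 0,"ty": 0,"tz": 0,"rx": 0,"ry": 0,"rz": 0},{"grip": 1,"tx": 0,"ty": 0,"tz": 5,"rx": 0,"ry": 0,"rz": 0},{"grip": 1,"tx": 0,"ty": 0,"tz": 5,"rx": 0,"ry": 0,"rz": 0},{"grip": 1,"tx": 2,"ty": 1.5,"tz": 4,"rx": 0,"ry": 0,"rz": 0},{"grip": 1,"tx": 0,"ty": 0,"tz": 0,"rx": 0,"ry": 0,"rz": 0},{"grip": 1,"tx": 0,"ty": 0,"tz": 0,"rx": 0,"ry": 0,"rz": 0}]'

```text
clock: 10.5
tcp_pos: [0.5525, 0.1403, 0.1682]
orientation: [0.766, 0.643, -0.001, -0.0]
wrist_force: [-0.7, -0.2, -0.3]
grip_width: 0.0854
grip_force: 0.0
```

Run:
```python
from h import *
np.set_printoptions(precision=4,suppress=True)
s,m,im=shot("w7");print(s["tcp_pos"],s["orientation"])
g=cv2.cvtColor(im,cv2.COLOR_BGR2GRAY)
for n,P in [("lamp",[.533,.1255,.062]),("fan",[.5647,.2946,.062])]:
    u,v=proj(m,[P])[0].round().astype(int);print(n,u,v)
    y0=max(0,v-16);w=g[y0:v+17,u-16:u+17]
    dk=cv2.morphologyEx((w<70).astype(np.uint8),cv2.MORPH_CLOSE,np.ones((7,7)))
    br=((w>90)&(cv2.erode(dk,np.ones((3,3)))>0)).astype(np.uint8)
    N,L,S,C=cv2.connectedComponentsWithStats(br)
    for i in range(1,N):
        if S[i,4]>8: print(S[i],onz(m,[(C[i][0]+u-16,C[i][1]+y0)],.062)[0])
# clip R: profile along track around clip
d=np.array([.9838,-.179,0]);n=np.array([.179,.9838,0]);c=np.array([.5395,.1579,.031])
for k in (-.009,-.006,-.003):
    P=[c+n*k+d*x for x in np.arange(-.014,.0141,.001)];q=proj(m,P);print(k,cv2.remap(g,q[:,0].astype(np.float32),q[:,1].astype(np.float32),1).ravel())
```

```text
[0.5525 0.1403 0.1682] [ 0.7661  0.6427 -0.001  -0.0005]
lamp 301 214
[16  6  2 19 37] [0.5332 0.1263 0.062 ]
fan 300 12
[12  0  5  6 21] [0.5642 0.3013 0.062 ]
[ 0  9  3  6 18] [0.5526 0.297  0.062 ]
[31 12  2  8 15] [0.5763 0.2901 0.062 ]
[15 15  6 11 37] [0.5645 0.2888 0.062 ]
-0.009 [199 195 195 195 196 197 198 182 170 150 145 150 150 150 153 155 159 177
 198 204 202 202 205 203 204 205 205 202 203]
-0.006 [202 200 200 202 202 202 188 136 115 115 134 147 148 149 148 148 149 150
 171 200 201 203 201 203 204 204 204 205 203]
-0.003 [201 204 206 202 203 201 193 174 131 111 133 150 149 149 148 147 145 143
 170 203 203 204 205 203 205 203 202 202 202]
```

send_rows --plan '[{"grip": 1,"tx": -0.9,"ty": -5.5,"tz": 1.4,"rx": 0,"ry": 0,"rz": 0},{"grip": 1,"tx": -0.9,"ty": -5.5,"tz": 1.4,"rx": 0,"ry": 0,"rz": 0},{"grip": 1,"tx": -0.9,"ty": -5.5,"tz": 1.4,"rx": 0,"ry": 0,"rz": 0},{"grip": 1,"tx": -0.9,"ty": -5.5,"tz": 1.4,"rx": 0,"ry": 0,"rz": 0},{"grip": 1,"tx": -0.9,"ty": -5.5,"tz": 1.4,"rx": 0,"ry": 0,"rz": 0},{"grip": 1,"tx": -0.9,"ty": -5.5,"tz": 1.4,"rx": 0,"ry": 0,"rz": 0},{"grip": 1,"tx": -0.9,"ty": -5.5,"tz": 1.4,"rx": 0,"ry": 0,"rz": 0},{"grip": 1,"tx": -0.9,"ty": -5.5,"tz": 1.4,"rx": 0,"ry": 0,"rz": 0},{"grip": 1,"tx": 0,"ty": 0,"tz": 0,"rx": 0,"ry": 0,"rz": 0},{"grip": 1,"tx": 0,"ty": 0,"tz": 0,"rx": 0,"ry": 0,"rz": 0}]'

```text
clock: 11.8
tcp_pos: [0.4804, -0.2986, 0.2793]
orientation: [0.767, 0.642, -0.001, -0.002]
wrist_force: [0.6, 1.2, 0.3]
grip_width: 0.0852
grip_force: 0.0
```

Run:
```python
from h import *
import pickle
np.set_printoptions(precision=4,suppress=True)
m=pickle.load(open("w2.pkl","rb"));g=cv2.imread("pics/w2.png",0)
d=np.array([.9996,.029,0]);n=np.array([-.029,.9996,0]);c=np.array([.5620,.3232,.031])
for k in (-.003,0,.003):
    q=proj(m,[c+n*k+d*x for x in np.arange(-.012,.0121,.001)]);print(k,cv2.remap(g,q[:,0].astype(np.float32),q[:,1].astype(np.float32),1).ravel())
s,m,im=shot("w8");print(s["tcp_pos"],s["orientation"])
print(proj(m,[[.45,-.275,.09],[.595,-.185,.18],[.595,-.185,.08]]))
sd=cams.read_camera("side");tp=cams.read_camera("top")
o=np.zeros((600,640,3),np.uint8);o[:400]=im;o[400:600,:240]=cv2.resize(sd[110:180,270:354],(240,200),interpolation=cv2.INTER_CUBIC)
o[400:600,260:560]=cv2.resize(tp[140:180,350:410],(300,200),interpolation=cv2.INTER_CUBIC)
cv2.imwrite("pics/w8b.png",o)
```

```text
-0.003 [205 203 188 157 136 134 119  93 119 169 185 186 186 187 186 181 177 202
 204 206 205 207 206 206 205]
0 [205 205 199 173 139 132 116  96 120 166 186 187 186 187 183 178 181 202
 205 205 204 206 202 205 206]
0.003 [206 206 198 169 138 132 117 101 121 162 182 183 186 188 188 182 188 207
 205 208 206 207 207 207 204]
[ 0.4804 -0.2986  0.2793] [ 0.7665  0.6422 -0.0005 -0.0019]
[[290.6124 163.4801]
 [434.4395  41.4096]
 [401.5818  61.4846]]
```

View pics/w8b.png

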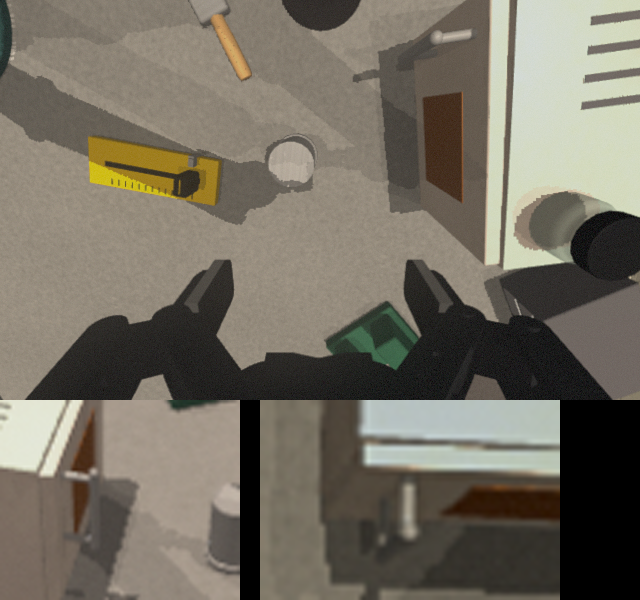

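The flask top at (291,163) lies within 1 px of its prediction. The handle bar runs from its top end (437,37) to its foot near (402,64), and the jar is at (605,245) on the cabinet.

Run:
```python
from h import *
import pickle
np.set_printoptions(precision=4,suppress=True)
m=pickle.load(open("w8.pkl","rb"));im=cv2.imread("pics/w8.png");t=cv2.imread("pics/top0.png")
mt=cams.camera_model("top");ms=cams.camera_model("side")
print("flask",onz(m,[(291,163)],.09))
print("handle top w",onz(m,[(437,38)],.18),"s",onz(ms,[(303,136)],.18),"t",onz(mt,[(379.6,157.5)],.18))
print("handle bot w",onz(m,[(402,64)],.08),"t",onz(mt,[(379.6,168)],.08),"s",onz(ms,[(303,158)],.08))
h=cv2.cvtColor(t,cv2.COLOR_BGR2HSV)
w=((h[...,2]>170)&(h[...,1]<60)).astype(np.uint8)*255
w[:, :365]=0;w[:,458:]=0;w[160:]=0
w=cv2.morphologyEx(w,cv2.MORPH_CLOSE,np.ones((9,9)))
c=max(cv2.findContours(w,0,2)[0],key=cv2.contourArea)
r=cv2.minAreaRect(onz(mt,c,.2)[:,:2].astype(np.float32));print(r,cv2.boxPoints(r))
print("door top/cab edges w8",onz(m,[(484,265),(502,268),(492,0),(516,0)],.2), onz(m,[(484,265),(492,0)],.19))
```

```text
flask [[ 0.4506 -0.2745  0.09  ]]
handle top w [[ 0.5972 -0.1829  0.18  ]] s [[ 0.5937 -0.1784  0.18  ]] t [[ 0.6231 -0.1828  0.18  ]]
handle bot w [[ 0.5952 -0.1877  0.08  ]] t [[ 0.6068 -0.1998  0.08  ]] s [[ 0.5975 -0.1922  0.08  ]]
((0.7295005917549133, -0.27418893575668335), (0.23733359575271606, 0.20103022456169128), 87.5394515991211) [[ 0.624  -0.3884]
 [ 0.8248 -0.3971]
 [ 0.835  -0.1599]
 [ 0.6342 -0.1513]]
door top/cab edges w8 [[ 0.6221 -0.3829  0.2   ]
 [ 0.6388 -0.3891  0.2   ]
 [ 0.6301 -0.1678  0.2   ]
 [ 0.6473 -0.1707  0.2   ]] [[ 0.6273 -0.3894  0.19  ]
 [ 0.6357 -0.1656  0.19  ]]
```

send_rows --plan '[{"grip": 1,"tx": -3,"ty": 2.4,"tz": -3,"rx": 0,"ry": 0,"rz": 0},{"grip": 1,"tx": 0,"ty": 0,"tz": -5,"rx": 0,"ry": 0,"rz": 0},{"grip": 1,"tx": 0,"ty": 0,"tz": -5,"rx": 0,"ry": 0,"rz": 0},{"grip": 1,"tx": 0,"ty": 0,"tz": -4,"rx": 0,"ry": 0,"rz": 0},{"grip": 1,"tx": 0,"ty": 0,"tz": -4,"rx": 0,"ry": 0,"rz": 0},{"grip": 1,"tx": 0,"ty": 0,"tz": -3.3,"rx": 0,"ry": 0,"rz": 0},{"grip": 1,"tx": 0,"ty": 0,"tz": 0,"rx": 0,"ry": 0,"rz": 0},{"grip": 0.4,"tx": 0,"ty": 0,"tz": 0,"rx": 0,"ry": 0,"rz": 0},{"grip": 0.4,"tx": 0,"ty": 0,"tz": 0,"rx": 0,"ry": 0,"rz": 0},{"grip": 0.4,"tx": 0,"ty": 0,"tz": 0,"rx": 0,"ry": 0,"rz": 0}]'

```text
clock: 13.2
tcp_pos: [0.4522, -0.2755, 0.0397]
orientation: [0.766, 0.643, 0.001, 0.001]
wrist_force: [-2.4, 1.3, 7.1]
grip_width: 0.0538
grip_force: 62.5
```

send_rows --plan '[{"grip": 0.4,"tx": 0,"ty": 0,"tz": 2,"rx": 0,"ry": 0,"rz": 0},{"grip": 0.4,"tx": 0,"ty": 0,"tz": 2,"rx": 0,"ry": 0,"rz": 0},{"grip": 0.4,"tx": 0.7,"ty": 2,"tz": 0,"rx": 0,"ry": 0,"rz": 0},{"grip": 0.4,"tx": 1.2,"ty": 3.4,"tz": 0,"rx": 0,"ry": 0,"rz": 0},{"grip": 0.4,"tx": 1.2,"ty": 3.4,"tz": 0,"rx": 0,"ry": 0,"rz": 0},{"grip": 0.4,"tx": 1.2,"ty": 3.4,"tz": 0,"rx": 0,"ry": 0,"rz": 0},{"grip": 0.4,"tx": 1.2,"ty": 3.4,"tz": 0,"rx": 0,"ry": 0,"rz": 0},{"grip": 0.4,"tx": 1.2,"ty": 3.4,"tz": 0,"rx": 0,"ry": 0,"rz": 0},{"grip": 0.4,"tx": 0.7,"ty": 2,"tz": 0,"rx": 0,"ry": 0,"rz": 0},{"grip": 0.4,"tx": 0,"ty": 0,"tz": 0,"rx": 0,"ry": 0,"rz": 0}]'

```text
clock: 14.45
tcp_pos: [0.5264, -0.0624, 0.0781]
orientation: [0.765, 0.645, 0.001, -0.0]
wrist_force: [0.4, -0.7, -4.9]
grip_width: 0.0538
grip_force: 65.4
```

send_rows --plan '[{"grip": 0.4,"tx": 0,"ty": 0,"tz": -1.5,"rx": 0,"ry": 0,"rz": 0},{"grip": 0.4,"tx": 0,"ty": 0,"tz": -1.2,"rx": 0,"ry": 0,"rz": 0},{"grip": 0.4,"tx": 0,"ty": 0,"tz": -0.5,"rx": 0,"ry": 0,"rz": 0},{"grip": 0.4,"tx": 0,"ty": 0,"tz": -0.3,"rx": 0,"ry": 0,"rz": 0},{"grip": 0.4,"tx": 0,"ty": 0,"tz": 0,"rx": 0,"ry": 0,"rz": 0},{"grip": 0.4,"tx": 0,"ty": 0,"tz": 0,"rx": 0,"ry": 0,"rz": 0}]'

```text
clock: 15.2
tcp_pos: [0.5247, -0.0663, 0.0438]
orientation: [0.767, 0.642, -0.0, -0.001]
wrist_force: [-3.8, -1.1, 6.1]
grip_width: 0.0539
grip_force: 66.2
```

send_rows --plan '[{"grip": 1,"tx": 0,"ty": 0,"tz": 0,"rx": 0,"ry": 0,"rz": 0},{"grip": 1,"tx": 0,"ty": 0,"tz": 0,"rx": 0,"ry": 0,"rz": 0},{"grip": 1,"tx": 0,"ty": 0,"tz": 0,"rx": 0,"ry": 0,"rz": 0},{"grip": 1,"tx": 0,"ty": 0,"tz": 0,"rx": 0,"ry": 0,"rz": 0},{"grip": 1,"tx": 0,"ty": 0,"tz": 4,"rx": 0,"ry": 0,"rz": 0},{"grip": 1,"tx": 0,"ty": 0,"tz": 6,"rx": 0,"ry": 0,"rz": 0},{"grip": 1,"tx": 0,"ty": 0,"tz": 6,"rx": 0,"ry": 0,"rz": 0},{"grip": 1,"tx": -4,"ty": 0,"tz": 6,"rx": 0,"ry": 0,"rz": 0},{"grip": 1,"tx": 0,"ty": 0,"tz": 2,"rx": 0,"ry": 0,"rz": 0},{"grip": 1,"tx": 0,"ty": 0,"tz": 0,"rx": 0,"ry": 0,"rz": 0}]'

```text
clock: 16.45
tcp_pos: [0.4922, -0.0654, 0.2766]
orientation: [0.766, 0.643, 0.002, 0.001]
wrist_force: [-0.1, 0.7, -0.5]
grip_width: 0.0857
grip_force: 0.0
```

Run:
```python
from h import *
np.set_printoptions(precision=4,suppress=True)
s,m,im=shot("w9");print(s["tcp_pos"],s["joint_pos"])
u,v=proj(m,[[.5255,-.066,.094]])[0].astype(int);print(u,v)
h=cv2.cvtColor(im,cv2.COLOR_BGR2HSV);k=((h[...,2]>110)&(h[...,1]<45)).astype(np.uint8)
k[:max(0,v-45)]=0;k[v+45:]=0;k[:,:u-45]=0;k[:,u+45:]=0
k=cv2.morphologyEx(k,cv2.MORPH_OPEN,np.ones((7,7)))
for c in cv2.findContours(k,0,2)[0]: 
    (a,b),r=cv2.minEnclosingCircle(c);print(a,b,r,cv2.contourArea(c),onz(m,[(a,b)],.094))
# top view check too
t=cams.read_camera("top");cv2.imwrite("pics/top9.png",t);mt=cams.camera_model("top");print(proj(mt,[[.5255,-.066,.094]]))
g=cv2.cvtColor(t,cv2.COLOR_BGR2GRAY)[170:220,310:370];N,L,S,C=cv2.connectedComponentsWithStats((g>115).astype(np.uint8))
```

```text
[ 0.4922 -0.0654  0.2766] [-0.5317  0.2613  0.7076  2.0632 -0.2208  0.8858  0.1247]
345 175
308.0 215.5 4.609872341156006 42.0 [[ 0.4723 -0.1088  0.094 ]]
345.0 212.0 5.000100135803223 48.0 [[ 0.5185 -0.1122  0.094 ]]
367.5 208.0 5.4084272384643555 54.0 [[ 0.5467 -0.1119  0.094 ]]
329.0 208.0 11.70479965209961 171.5 [[ 0.4997 -0.1036  0.094 ]]
370.0 198.0 7.071167945861816 88.5 [[ 0.5513 -0.0996  0.094 ]]
312.5 196.5 8.514793395996094 74.0 [[ 0.4822 -0.0855  0.094 ]]
383.5 187.5 11.068072319030762 196.0 [[ 0.5691 -0.0893  0.094 ]]
383.0 165.0 5.000100135803223 48.0 [[ 0.5715 -0.0618  0.094 ]]
344.8333435058594 179.6666717529297 26.94087028503418 1707.0 [[ 0.5243 -0.0715  0.094 ]]
380.0 154.0 4.242740631103516 36.0 [[ 0.5694 -0.0483  0.094 ]]
380.0 138.5 6.265082359313965 66.0 [[ 0.5714 -0.0305  0.094 ]]
304.2894592285156 135.2894744873047 6.810259819030762 92.5 [[ 0.4859 -0.0119  0.094 ]]
[[338.1443 192.4986]]
```

send_rows --plan '[{"grip": 1,"tx": 1.3,"ty": -1.5,"tz": 0,"rx": 0,"ry": 0,"rz": -0.175},{"grip": 1,"tx": 1.3,"ty": -1.5,"tz": 0,"rx": 0,"ry": 0,"rz": -0.175},{"grip": 1,"tx": 1.3,"ty": -1.5,"tz": 0,"rx": 0,"ry": 0,"rz": -0.175},{"grip": 1,"tx": 1.3,"ty": -1.5,"tz": 0,"rx": 0,"ry": 0,"rz": -0.175},{"grip": 1,"tx": 1.3,"ty": -1.5,"tz": 0,"rx": 0,"ry": 0,"rz": -0.175},{"grip": 1,"tx": 1.3,"ty": -1.5,"tz": 0,"rx": 0,"ry": 0,"rz": -0.175},{"grip": 1,"tx": 1.3,"ty": -1.5,"tz": 0,"rx": 0,"ry": 0,"rz": -0.175},{"grip": 1,"tx": 1.3,"ty": -1.5,"tz": 0,"rx": 0,"ry": 0,"rz": -0.175},{"grip": 1,"tx": 0,"ty": 0,"tz": 0,"rx": 0,"ry": 0,"rz": 0},{"grip": 1,"tx": 0,"ty": 0,"tz": 0,"rx": 0,"ry": 0,"rz": 0}]'

```text
clock: 17.8
tcp_pos: [0.5942, -0.1848, 0.2736]
orientation: [1.0, -0.001, -0.002, -0.0]
wrist_force: [-0.5, 0.2, -0.4]
grip_width: 0.0856
grip_force: 0.0
```

send_rows --plan '[{"grip": 1,"tx": 0.1,"ty": 0,"tz": -4,"rx": 0,"ry": 0,"rz": 0},{"grip": 1,"tx": 0,"ty": 0,"tz": -3,"rx": 0,"ry": 0,"rz": 0},{"grip": 1,"tx": 0,"ty": 0,"tz": -3,"rx": 0,"ry": 0,"rz": 0},{"grip": 1,"tx": 0,"ty": 0,"tz": -3,"rx": 0,"ry": 0,"rz": 0},{"grip": 1,"tx": 0,"ty": 0,"tz": 0,"rx": 0,"ry": 0,"rz": 0},{"grip": 0.05,"tx": 0,"ty": 0,"tz": 0,"rx": 0,"ry": 0,"rz": 0},{"grip": 0.05,"tx": 0,"ty": 0,"tz": 0,"rx": 0,"ry": 0,"rz": 0},{"grip": 0.05,"tx": 0,"ty": 0,"tz": 0,"rx": 0,"ry": 0,"rz": 0},{"grip": 0.05,"tx": 0,"ty": 0,"tz": 0,"rx": 0,"ry": 0,"rz": 0},{"grip": 0.05,"tx": 0,"ty": 0,"tz": 0,"rx": 0,"ry": 0,"rz": 0}]'

```text
clock: 19.05
tcp_pos: [0.5966, -0.1825, 0.1457]
orientation: [1.0, -0.001, -0.0, -0.003]
wrist_force: [-1.1, 4.8, 6.2]
grip_width: 0.0079
grip_force: 58.7
```

send_rows --plan '[{"grip": 0.05,"tx": -2.05,"ty": -0.49,"tz": 0,"rx": 0,"ry": 0,"rz": 0.1},{"grip": 0.05,"tx": -1.98,"ty": -0.7,"tz": 0,"rx": 0,"ry": 0,"rz": 0.1},{"grip": 0.05,"tx": -1.91,"ty": -0.89,"tz": 0,"rx": 0,"ry": 0,"rz": 0.1},{"grip": 0.05,"tx": 0,"ty": 0,"tz": 0,"rx": 0,"ry": 0,"rz": 0}]'

```text
clock: 19.55
tcp_pos: [0.5327, -0.2019, 0.1457]
orientation: [0.989, 0.147, -0.002, -0.006]
wrist_force: [-4.4, 8.9, 12.3]
grip_width: 0.0075
grip_force: 60.3
```

Following well with low forces; I'll continue along the arc.

send_rows --plan '[{"grip": 0.05,"tx": -1.81,"ty": -1.07,"tz": 0,"rx": 0,"ry": 0,"rz": 0.1},{"grip": 0.05,"tx": -1.69,"ty": -1.26,"tz": 0,"rx": 0,"ry": 0,"rz": 0.1},{"grip": 0.05,"tx": -1.56,"ty": -1.41,"tz": 0,"rx": 0,"ry": 0,"rz": 0.1},{"grip": 0.05,"tx": -1.41,"ty": -1.56,"tz": 0,"rx": 0,"ry": 0,"rz": 0.1},{"grip": 0.05,"tx": 0,"ty": 0,"tz": 0,"rx": 0,"ry": 0,"rz": 0}]'

```text
clock: 20.18
tcp_pos: [0.4647, -0.2559, 0.1456]
orientation: [0.94, 0.34, -0.003, -0.007]
wrist_force: [-11.1, 10.0, 19.1]
grip_width: 0.0076
grip_force: 61.2
```

send_rows --plan '[{"grip": 0.05,"tx": -1.33,"ty": -1.7,"tz": 0,"rx": 0,"ry": 0,"rz": 0.1},{"grip": 0.05,"tx": -1.14,"ty": -1.83,"tz": 0,"rx": 0,"ry": 0,"rz": 0.1},{"grip": 0.05,"tx": -0.95,"ty": -1.94,"tz": 0,"rx": 0,"ry": 0,"rz": 0.1},{"grip": 0.05,"tx": -0.75,"ty": -2.03,"tz": 0,"rx": 0,"ry": 0,"rz": 0.1},{"grip": 0.05,"tx": 0,"ty": 0,"tz": 0,"rx": 0,"ry": 0,"rz": 0}]'

```text
clock: 20.8
tcp_pos: [0.4244, -0.3348, 0.1456]
orientation: [0.854, 0.52, -0.002, -0.003]
wrist_force: [-9.2, 3.2, 13.4]
grip_width: 0.0082
grip_force: 61.3
```

send_rows --plan '[{"grip": 0.05,"tx": -0.5,"ty": -2.08,"tz": 0,"rx": 0,"ry": 0,"rz": 0.1},{"grip": 0.05,"tx": -0.26,"ty": -2.12,"tz": 0,"rx": 0,"ry": 0,"rz": 0.1},{"grip": 0.05,"tx": 0,"ty": -1.2,"tz": 0,"rx": 0,"ry": 0,"rz": 0.06},{"grip": 0.05,"tx": 0,"ty": 0,"tz": 0,"rx": 0,"ry": 0,"rz": 0},{"grip": 0.05,"tx": 0,"ty": 0,"tz": 0,"rx": 0,"ry": 0,"rz": 0}]'

```text
clock: 21.42
tcp_pos: [0.4176, -0.389, 0.1457]
orientation: [0.779, 0.627, -0.002, -0.003]
wrist_force: [-8.4, 0.2, 9.3]
grip_width: 0.0078
grip_force: 60.8
```

send_rows --plan '[{"grip": 0.5,"tx": 0,"ty": 0,"tz": 0,"rx": 0,"ry": 0,"rz": 0},{"grip": 0.5,"tx": 0,"ty": 0,"tz": 0,"rx": 0,"ry": 0,"rz": 0},{"grip": 0.5,"tx": 0,"ty": 0,"tz": 0,"rx": 0,"ry": 0,"rz": 0},{"grip": 0.5,"tx": 0,"ty": 0,"tz": 0,"rx": 0,"ry": 0,"rz": 0},{"grip": 0.5,"tx": 0,"ty": 0,"tz": 2,"rx": 0,"ry": 0,"rz": 0},{"grip": 0.5,"tx": 0,"ty": 0,"tz": 3,"rx": 0,"ry": 0,"rz": 0},{"grip": 0.5,"tx": 0,"ty": 0,"tz": 4,"rx": 0,"ry": 0,"rz": 0},{"grip": 0.5,"tx": 0,"ty": 0,"tz": 4,"rx": 0,"ry": 0,"rz": 0},{"grip": 0.5,"tx": 0,"ty": 0,"tz": 0,"rx": 0,"ry": 0,"rz": 0},{"grip": 0.5,"tx": 0,"ty": 0,"tz": 0,"rx": 0,"ry": 0,"rz": 0}]'

```text
clock: 22.68
tcp_pos: [0.4226, -0.3876, 0.2745]
orientation: [0.779, 0.627, 0.0, -0.001]
wrist_force: [-0.2, 0.4, -1.0]
grip_width: 0.0425
grip_force: 0.0
```

Run:
```python
from h import *
np.set_printoptions(precision=4,suppress=True)
a=cams.read_camera("side");b=cams.read_camera("side")
s,m,im=shot("w10");print(s["tcp_pos"],s["wrist_force"],s["clock"])
# door still? and flask seen upright from the side: dark mat / flask column
print("diff",(cv2.absdiff(a,b).max(2)>40).sum())
ms=cams.camera_model("side");g=cv2.cvtColor(a,cv2.COLOR_BGR2HSV);
s0=cv2.imread("pics/side0.png");d=(cv2.absdiff(a,s0).max(2)>40).astype(np.uint8)
N,L,S,C=cv2.connectedComponentsWithStats(cv2.morphologyEx(d,cv2.MORPH_CLOSE,np.ones((5,5))))
for i in range(1,N):
    if S[i,4]>25: print(S[i])
print("flask top/bottom px",proj(ms,[[.5255,-.068,.094],[.5255,-.068,.004]]), "door edge expected", proj(ms,[[.40,-.38,.19],[.40,-.38,.005],[.635,-.39,.19]]))
```

```text
[ 0.4221 -0.3873  0.2737] [ 0.2954 -0.5869 -0.5591] 22.775
diff 26
[ 352    0   46   71 1889]
[ 509    0   64  173 6218]
[ 531   36  109  148 4461]
[ 284   92  207  132 6738]
[309 191  21  23 364]
[  496   216   144   184 18380]
[274 235  15  20 205]
[300 243  14  20 198]
[542 244   5  28 108]
[274 300  15  19 194]
[299 304  14  18 193]
flask top/bottom px [[319.5539 185.9998]
 [318.9619 206.2878]] door edge expected [[373.5797 101.377 ]
 [367.3277 145.2349]
 [302.4979  92.1482]]
```

```bash
python3 -c "
from plant import manip
print(manip.job_done())"
```

```text
the job is handed in; nothing more can be done
None
```

The job is handed in: by my measurements both grips are within 2 mm of their clips and the flask stands released within about 10 mm of the mat's centre. The door was opened last, to about 79° worked out from the tool's position, and released; I saw no sign of a bystander being moved, and no verdict came back.

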